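# Find the high spot of a shaker spindle with a dial indicator

## Task

Gently push the dial indicator's carriage fully down on its stop by its press pad, so that the sprung plunger rests on the spindle's eccentric. Then turn the spindle by its cross handle, keeping it seated in the V-blocks, to find the runout, and leave it with the high spot under the plunger, at the dial's highest reading, with the indicator still down. Do not touch the dial or plunger, force or lift the spindle, or disturb the things around.

Things in the scene. Friction and masses are not known exactly. Their poses are not given: they have to be found in the camera images.
- vees (a point): Fixed inspection stand: dark base plate (240 x 160 x 15 mm), two steel V-blocks 100 mm apart, round column (18 mm thick, 237 mm high) on the far side. This point: half-way between the V-blocks, 85 mm above the table, on the axis of a seated spindle. Its y runs along the vees, its x level across them towards the column (85 mm along +x), its z up.
- spindle_mid (a point): Steel drive spindle of a tube shaker, 0.7 to 1 kg, lying loose in the vees (24 mm journals, 193 mm long), held by its weight; two 40 mm flanges leave it 2 mm of end play either way. This point is on its axis, half-way between the V-blocks (on the vees point when seated); y is the spindle's axis.
- barrel (a point): The eccentric: a steel barrel 44 mm across, 56 mm long, between the spindle's flanges, turning with the spindle. Its centre is 4 mm off the axis, so it runs out by 8 mm; which way its high side points differs every time, and this frame does not tell it: only the indicator does. The point lies on the spindle's axis, under the plunger.
- cross (a point): Cross handle, rigid with the spindle: four round spokes 9 mm thick along this frame's +x, -x, +z, -z, ends 48 mm from the axis; hub 34 mm across, 30 mm wide. The point is its centre, on the axis, 100 mm along +y from spindle_mid. It turns endlessly either way about y, against rubbing in the oiled vees (0.5 to 2 N at a spoke's end), and stays at any angle.
- indicator (a joint): Height of the indicator's carriage on the column, m: 0 fully raised, 0.040 fully down on its stop. It moves straight down as the value grows; friction holds it at any height and a push of about 2 to 6 N lowers it.
- press_pad (a point): Centre of the top of the carriage's round black press pad, 30 mm across, 10 mm high, 70 mm towards -y of the dial: the place to push the carriage down. The pad is sprung on the carriage: 2 N at rest, then 2 N a mm, 9 mm of travel. Its top, not pressed, is 173 mm above the table with the carriage fully down, 213 mm fully raised. Frame as the vees point.
- dial_face (a point): Centre of the white dial face, which looks up (62 mm across, black case), right above the middle of the barrel and moving with the carriage; 161 mm above the table when fully down. Not to be touched.
- needle (a joint): Angle of the dial's black needle, rad: 0 at the long mark (towards -x of the vees frame) with the plunger free, growing clockwise seen from above by 0.524 (one of 12 marks) per mm of plunger. With the carriage down it stands between about 0.8 (low side up) and 5.0 (high side up), following the cosine of the angle between the high side and straight up.
- plunger_tip (a point): Lowest point of the round tip (8 mm) of the indicator's sprung plunger, which points straight down under the dial; spring 1.2 N at rest, rising 0.15 N a mm, 13 mm of travel.
- bush: Bystander: loose brass bush, 28 mm across, 14 mm high, lying on the stand's base plate on the robot's side; its underside.
- wrench: Bystander: loose wrench, 140 mm long, lying on the table; its underside.
- driver: Bystander: loose screwdriver, 170 mm long, lying on the table; its underside.

How it is judged:
By the outcome, as a careful person would: the job done as asked, in the order asked, and still so for the second after the job is handed in, with the robot touching nothing.
It also fails if it takes over 72 s, if anything falls off the work surface, if the arm or the gripper's body presses on something with over 40 N, if the wrist force passes 120 N, or if a joint passes its speed limit or range.

## Robot

A 6-joint arm with a two-finger parallel gripper is mounted at the origin on the work surface. World frame = base frame: x ahead of the robot, y to its left, z up, the work surface at z = 0. Lengths are in m, angles in rad, forces in N, time in s.
With the tool pointing down it reaches from about 0.325 to 0.9 m from the base axis. Payload 6.1 kg.
Tool frame: the origin (TCP) lies midway between the tips of the shut fingers; the grasp point (between the pads) lies 19 mm behind it; x points along the fingers, y is the direction in which the jaws open and shut, and the axes are right-handed (so a half turn about x gives the same grasp; the last joint's range is limited). The gripper opens to 85 mm and grips with 20 to 120 N. Pads are 22 mm wide; open, the fingers measure 114 mm over their backs; the gripper's body (76 mm by 85 mm) begins 54 mm behind the grasp point. The pads swing forward as they close: fully open they stand 13 mm farther back than shut.
Start: joints at [1.21, 0.22, 1.526, -0, 1.395, -0.126], TCP at [0.145, 0.608, 0.231] pointing down, gripper open.
Joint ranges: [-2.98, 2.98], [-0.91, 2.08], [0.09, 2.57], [-1.24, 4.39], [0.2, 2.65], [-2.68, 2.68]. Speed limits (rad/s): [2.57, 2.57, 3.01, 3.14, 3.14, 3.14].

## Interface

Orientations are given as [roll, pitch, yaw] about the fixed x, y, z axes, in that order (R = Rz(yaw) Ry(pitch) Rx(roll)).
In Python, from plant import movep, move_l, set_joints, gripper_to, hold, inverse_kinematics, observe, get_image, get_calibration, Unreachable, job_done gives the robot as it stands. Calls block until the motion is done:
- movep(position, orientation): joint-space move of the TCP to a pose.
- move_l(position, feed=0.15, rotation=None, max_force=None): straight line of the TCP; rotation=None keeps the orientation; feed is the mean speed in m/s. With max_force (N) it stops when the force on the tool has changed by that much, and returns True; else False.
- set_joints(angles): joint-space move.
- gripper_to(opening, f_grip=None): finger opening in m; f_grip is the grip in N (None keeps the last); returns when the fingers have stopped.
- hold(seconds).
- inverse_kinematics(position, orientation): joint angles nearest the present ones, or None.
- observe(): the state.
- get_image(name): name is "scene" or "top"; returns (picture, depth): 400x640x3 uint8, red, green, blue; 400x640 float32, m along the optical axis (not along the pixel's ray), 0 where there is no reading.
- get_calibration(name): a dict with "intrinsics" (3x3 intrinsics, pixels), "world_from_camera" (4x4, takes a point from camera to world coordinates). Camera axes: x right, y down, z forward; pixel columns grow to the right and rows downward; lengths in m; the calibration is good to about 2 mm. A picture is of the moment at which its call begins. get_calibration takes no time and is no camera call.
A pose or a line that the arm cannot do raises Unreachable and nothing moves.
- job_done(): hands the job in, once; it reports no verdict.
The state is a dict: "time_s": time; "q": joint angles; "joint_velocities": joint speeds; "joint_torque": joint torques, N m; "eef_pos": TCP position; "tcp_rot": TCP orientation; "ft_force": force on the tool from outside, world axes, zero at the start; "torque": the same for the moment, N m; "opening": finger opening in m.
Only numpy, scipy, OpenCV 4.12 (cv2) and the standard library are available. Lean on these libraries where they do the work, as an engineer would, in place of code of your own. Each camera call takes 0.05 s, during which the arm holds its last target. There are 200 camera calls.

## Working session

There is one attempt and no reset: what is moved stays moved. The work goes in short steps, each a Python script; the robot and the scene stay as the last script left them, time stands still between calls to the robot, and variables do not carry over. Pictures are saved under pics/ and viewed, about 8 in all and at most 12, crops included, and the job is handed in when it is done.

```bash
mkdir -p pics; ls
python3 - <<'E'
from plant import *
import cv2,numpy as np
for n in("scene","top"):
    im,d=get_image(n); cv2.imwrite(f"pics/{n}0.png",im[:,:,::-1]); np.save(f"pics/{n}0.npy",d)
    c=get_calibration(n); print(n,np.round(c["intrinsics"],1).tolist(),np.round(c["world_from_camera"],3).tolist())
o=observe();print(o["time_s"],o["tcp_rot"],o["ft_force"])
E
```

```text
pics
scene [[470.3, 0.0, 317.7], [0.0, 470.3, 192.7], [0.0, 0.0, 1.0]] [[0.457, 0.772, -0.442, 1.035], [0.89, -0.399, 0.222, -0.255], [-0.005, -0.495, -0.869, 1.169], [0.0, 0.0, 0.0, 1.0]]
top [[512.4, 0.0, 329.3], [0.0, 512.4, 199.8], [0.0, 0.0, 1.0]] [[-0.04, -0.978, 0.202, 0.288], [-0.999, 0.04, -0.004, 0.013], [-0.005, -0.202, -0.979, 1.275], [0.0, 0.0, 0.0, 1.0]]
0.1 [-1.71295687  1.56910951 -1.94776493] [0.20602714 1.22728201 0.05879975]
```

View pics/scene0.png

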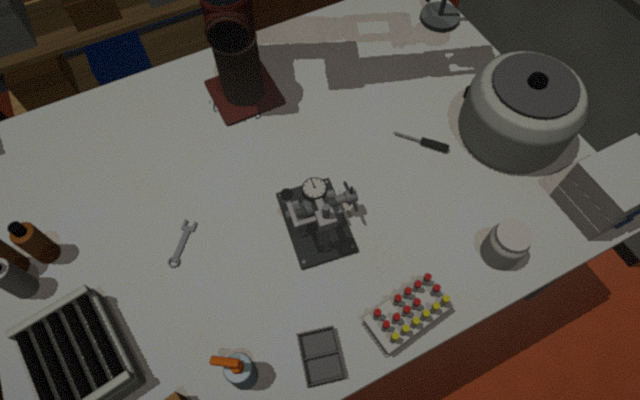

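View pics/top0.png

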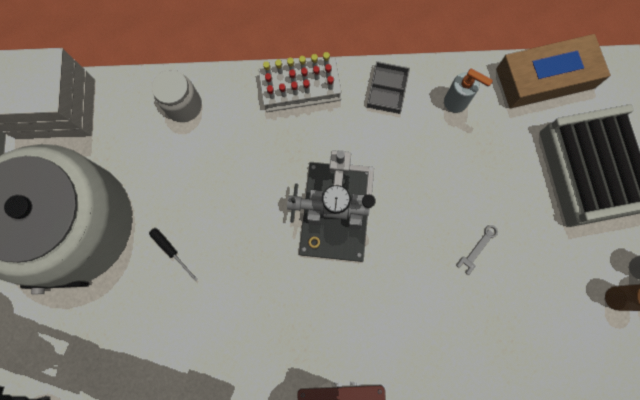

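The scene view shows the stand with dial at (315,187) and pad at (287,195). In the top view the dial is at (336,200), pad at (369,201), cross at (294,203), column at (340,160) and bush at (314,242). I'll zoom in on both and use the depth image.

```bash
cat > h.py <<'E'
from plant import *
import cv2,numpy as np
C={n:get_calibration(n) for n in("scene","top")}
def ray(n,u,v):
    c=C[n];T=c["world_from_camera"];K=c["intrinsics"]
    return T[:3,3],T[:3,:3]@np.array([(u-K[0][2])/K[0][0],(v-K[1][2])/K[1][1],1])
def onz(n,u,v,z):
    o,r=ray(n,u,v);return o+r*(z-o[2])/r[2]
def pt(n,u,v,d):
    o,r=ray(n,u,v);return o+r*d
def proj(n,p):
    c=C[n];q=np.linalg.inv(c["world_from_camera"])@np.r_[p,1];q=np.array(c["intrinsics"])@q[:3];return q[:2]/q[2]
E
python3 - <<'E'
from h import *
for n,(u,v,w,h) in dict(top=(280,140,110,130),scene=(265,165,110,110)).items():
    im=cv2.imread(f"pics/{n}0.png")[v:v+h,u:u+w]; globals()["c"+n]=cv2.resize(im,(390,int(390*h/w)),interpolation=cv2.INTER_CUBIC)
H=max(ctop.shape[0],cscene.shape[0])
pad=lambda a:cv2.copyMakeBorder(a,0,H-a.shape[0],0,0,0)
cv2.imwrite("pics/z0.png",cv2.convertScaleAbs(np.hstack([pad(ctop),pad(cscene)]),alpha=1.5))
for n in("top","scene"):
    im=cv2.imread(f"pics/{n}0.png");d=np.load(f"pics/{n}0.npy")
    T=C[n]["world_from_camera"];v,u=np.mgrid[0:400,0:640];K=C[n]["intrinsics"]
    P=np.stack([(u-K[0][2])/K[0][0]*d,(v-K[1][2])/K[1][1]*d,d],-1)@T[:3,:3].T+T[:3,3]
    sel=(u>260)&(u<400)&(v>130)&(v<280)&(d>0)
    h=P[...,2]; g=cv2.cvtColor(im,cv2.COLOR_BGR2GRAY)
    print(n,np.histogram(h[sel],bins=np.arange(-.02,.27,.01)))
    for nm,m in dict(dial=sel&(h>.19)&(h<.215)&(g>110)).items():
        k,l,s,c=cv2.connectedComponentsWithStats(m.astype(np.uint8))
        for i in range(1,k):
            if s[i,4]>30: print(nm,s[i],c[i],P[l==i].mean(0))
    m=sel&(h>.203)&(h<.225)
    k,l,s,c=cv2.connectedComponentsWithStats(m.astype(np.uint8))
    for i in range(1,k):
        if s[i,4]>15: print("hi",s[i],c[i],P[l==i].mean(0),g[l==i].mean())
E
```

```text
top (array([   0, 7656, 6336, 3403,  199,   35,   17,   20,   18,   53,  585,
        539,  150,    1,    7,    9,    0,    0,   24,  323,  769,  380,
         18,   10,    9,   56,    4,    0,    0]), array([-0.02, -0.01,  0.  ,  0.01,  0.02,  0.03,  0.04,  0.05,  0.06,
        0.07,  0.08,  0.09,  0.1 ,  0.11,  0.12,  0.13,  0.14,  0.15,
        0.16,  0.17,  0.18,  0.19,  0.2 ,  0.21,  0.22,  0.23,  0.24,
        0.25,  0.26,  0.27]))
dial [330 151  21  19 163] [341.7791411  162.65030675] [ 0.59377415 -0.02128617  0.19258592]
hi [337 157   8   5  22] [340.63636364 159.59090909] [ 0.59460301 -0.01844841  0.21403189] 62.45454545454545
scene (array([    0,  5520, 10066,  2225,   187,    56,    41,    41,    38,
          50,   325,   371,   221,    30,    19,     9,     0,     1,
          43,   307,   596,   341,    31,    16,    15,    50,     6,
           0,     0]), array([-0.02, -0.01,  0.  ,  0.01,  0.02,  0.03,  0.04,  0.05,  0.06,
        0.07,  0.08,  0.09,  0.1 ,  0.11,  0.12,  0.13,  0.14,  0.15,
        0.16,  0.17,  0.18,  0.19,  0.2 ,  0.21,  0.22,  0.23,  0.24,
        0.25,  0.26,  0.27]))
dial [316 210  17  15  89] [322.3258427  218.88764045] [ 0.60567671 -0.02833662  0.1930729 ]
hi [322 211   8   6  32] [325.5   213.625] [ 0.60642082 -0.02061882  0.21405169] 51.1875
```

View pics/z0.png

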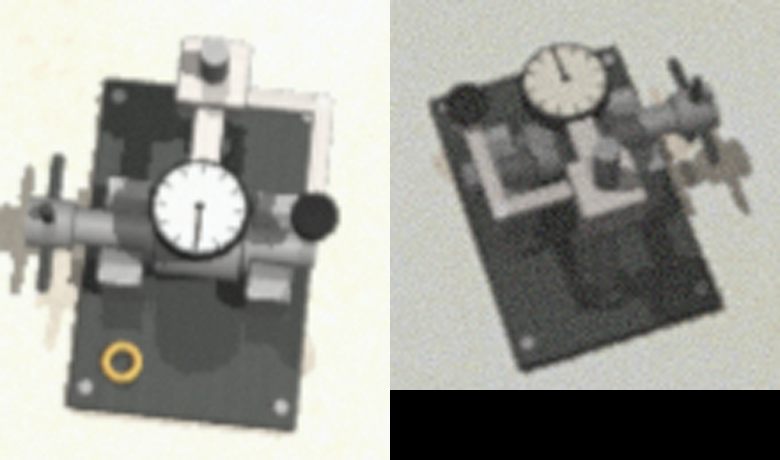

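Left (top view): dial at (336.4,198.4), pad at (368.6,200.9), needle at the long mark, towards -x. Right (scene view): dial at (314.4,187.6), pad at (286.4,194.3). The base plate corners are visible in both.

```bash
cat >> h.py <<'E'
def tri(a,b):
    (o,r),(p,s)=ray("top",*a),ray("scene",*b)
    k=np.linalg.lstsq(np.c_[r,-s],p-o,rcond=None)[0]
    A,B=o+r*k[0],p+s*k[1];return (A+B)/2,np.linalg.norm(A-B)
E
python3 - <<'E'
from h import *
zt=lambda u,v:(280+(u+.5)/3.545-.5,140+(v+.5)/3.545-.5); zs=lambda u,v:(265+(u-390+.5)/3.545-.5,165+(v+.5)/3.545-.5)
print("dial",tri(zt(200,207),zs(565,80)));print("pad",tri(zt(314,216),zs(466,104)))
print("coltop",tri(zt(214,50),zs(607,150)))
print("T",[onz("top",*zt(*p),.015).round(4) for p in((105,80),(67,405),(295,431))])
print("S",[onz("scene",*zs(*p),.015).round(4) for p in((430,100),(522,371),(722,307),(618,47))])
print("bush",onz("top",*zt(122,362),.029))
print("crossspoke ends top",[onz("top",*zt(*p),.085) for p in((57,155),(42,290))],onz("top",*zt(40,212),.133))
print("scene spoke",[onz("scene",*zs(*p),.12) for p in((675,63),(714,145))])
d=np.load("pics/top0.npy")
for nm,z in dict(spA=(57,160),spB=(43,283),up=(40,212),hub=(60,222),dial=(190,190),pad=(314,216)).items():
    u,v=map(round,zt(*z));print(nm,pt("top",u,v,np.median(d[v-1:v+2,u-1:u+2])))
E
```

```text
dial (array([ 0.51686693, -0.00523807,  0.18509758]), np.float64(0.000630253113531838))
pad (array([ 0.50682727, -0.07444874,  0.19229146]), np.float64(2.2961540891230676e-05))
coltop (array([ 0.60134807, -0.01715878,  0.23505605]), np.float64(0.00021546778731074123))
T [array([0.6485, 0.0558, 0.015 ]), array([0.416 , 0.0896, 0.015 ]), array([ 0.3918, -0.0673,  0.015 ])]
S [array([ 0.3944, -0.0656,  0.015 ]), array([ 0.632 , -0.1009,  0.015 ]), array([0.6552, 0.0534, 0.015 ]), array([0.4194, 0.0905, 0.015 ])]
bush [0.44269034 0.0500837  0.029     ]
crossspoke ends top [array([0.57743585, 0.087449  , 0.085     ]), array([0.4858169 , 0.09983775, 0.085     ])] [0.52859371 0.09636771 0.133     ]
scene spoke [array([0.50682862, 0.08974013, 0.12      ]), array([0.57926148, 0.08160044, 0.12      ])]
spA [0.57237854 0.08662468 0.08925345]
spB [0.49113578 0.0982971  0.08769142]
up [0.53052248 0.09648104 0.12872299]
hub [0.52845491 0.0845921  0.10195191]
dial [0.52806867 0.00065316 0.18576384]
pad [ 0.50490603 -0.07351791  0.19728065]
```

Both views agree. The stand's yaw is about -8.2°, and vees is at about (0.517,-0.005) from the dial, the column and the cross. The carriage is still about 24 mm above its stop. Next I press the pad.

```bash
cat >> h.py <<'E'
yaw=np.radians(-8.2); V=np.array([.517,-.005,.085]); DOWN=[0,np.pi/2,yaw]
Rv=np.array([[np.cos(yaw),-np.sin(yaw),0],[np.sin(yaw),np.cos(yaw),0],[0,0,1]])
w=lambda *p:V+Rv@np.array(p)
def st(): o=observe();print(round(o["time_s"],2),np.round(o["eef_pos"],4),np.round(o["ft_force"],2))
E
python3 - <<'E'
from h import *
gripper_to(0)
move_l([.145,.608,.36],.25)
movep([.28,.35,.38],DOWN)
P=[.5068,-.0744]
movep([*P,.25],DOWN);st()
move_l([*P,.206],.08);st()
print(move_l([*P,.180],.02,max_force=10));st()
print(move_l([*P,.162],.012,max_force=9));st()
im,d=get_image("scene");cv2.imwrite("pics/s1.png",cv2.resize(im[140:260,240:400,::-1],(640,480),interpolation=cv2.INTER_CUBIC))
E
```

```text
4.47 [ 0.5071 -0.0735  0.2504] [-0.48  0.27 -0.69]
5.17 [ 0.5068 -0.0745  0.2059] [0.18 0.68 0.25]
False
6.62 [ 0.5069 -0.0744  0.1801] [-0.5  -0.78  1.57]
True
7.59 [ 0.507  -0.0745  0.1692] [-3.82  0.39  9.39]
```

View pics/s1.png

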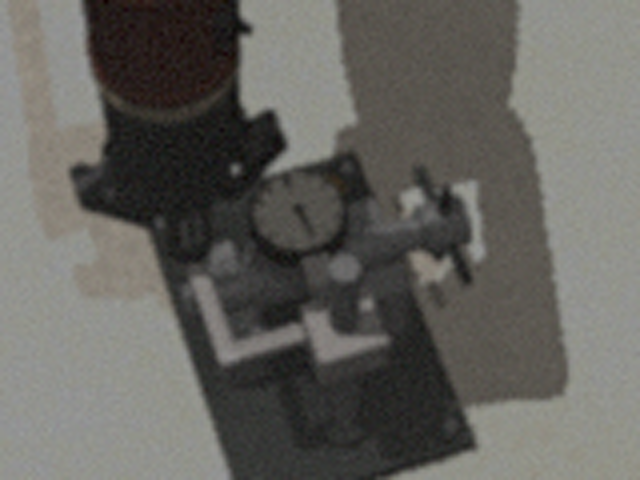

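The move stopped at z=0.1692 with 9.4 N, which matches "on the stop" (expected about 0.169). In the picture the needle has swung off the long mark and the gripper stays clear of the dial. Now I'll retract and build readers for the needle and the spoke angle.

```bash
cat >> h.py <<'E'
N=121  # rectified dial patch, 0.5 mm per pixel, vees axes, x right, y up
def needle(im,n="top",c=(0,0)):
    g=np.linspace(-.030,.030,N);X,Y=np.meshgrid(g+c[0],-g+c[1])
    m=np.array([proj(n,w(x,y,.161-.085)) for x,y in zip(X.ravel(),Y.ravel())],np.float32).reshape(N,N,2)
    r=cv2.remap(cv2.cvtColor(im,cv2.COLOR_RGB2GRAY),m[...,0],m[...,1],cv2.INTER_CUBIC).astype(float)
    gx,gy=np.meshgrid(g,-g);R=np.hypot(gx,gy)
    t=np.arange(0,2*np.pi,np.pi/180)
    rr=np.arange(.007,.018,.0005)
    px=-np.cos(t)[:,None]*rr; py=np.sin(t)[:,None]*rr     # clockwise from -x
    s=cv2.remap(r.astype(np.float32),((px+.03)/.0005).astype(np.float32),((.03-py)/.0005).astype(np.float32),cv2.INTER_LINEAR).mean(1)
    s=np.median(s)-s; k=int(s.argmax()); i=np.arange(k-10,k+11); wt=np.clip(s[i%360]-.3*s[k],0,None)
    return float((wt*i).sum()/wt.sum()*np.pi/180)%(2*np.pi), s[k], r
def spokes(d,n="top"):
    c=C[n];K=c["intrinsics"];v,u=np.mgrid[0:400,0:640]
    P=np.stack([(u-K[0][2])/K[0][0]*d,(v-K[1][2])/K[1][1]*d,d],-1)@c["world_from_camera"][:3,:3].T+c["world_from_camera"][:3,3]
    L=(P-V)@Rv; rad=np.hypot(L[...,0],L[...,2])
    m=(abs(L[...,1]-.1)<.009)&(rad>.022)&(rad<.055)&(L[...,2]>-.04)&(d>0)
    return L[m]
def look(tag,n=("top",)):
    for k in n:
        im,d=get_image(k);cv2.imwrite(f"pics/{tag}_{k}.png",im[:,:,::-1]);np.save(f"pics/{tag}_{k}.npy",d)
        if k=="top":
            a,q,r=needle(im);L=spokes(d);ph=np.arctan2(L[:,2],L[:,0])
            print(tag,"needle %.3f q %.0f"%(a,q),"spoke mod90 %.1f"%np.degrees(np.angle(np.exp(4j*ph).mean())/4),len(L),
              "hist",np.histogram(np.degrees(ph),np.arange(-60,241,20))[0]); cv2.imwrite(f"pics/{tag}_dial.png",cv2.resize(np.clip(r,0,255).astype(np.uint8),(363,363)))
E
python3 - <<'E'
from h import *
move_l([.5068,-.0744,.26],.15)
movep(w(-.05,.24,.17),DOWN);st()
look("a",("top","scene"))
t=cv2.imread("pics/a_top.png")[140:270,270:400];z=cv2.resize(t,(390,390),interpolation=cv2.INTER_CUBIC)
s=cv2.resize(cv2.imread("pics/a_dial.png"),(390,390))
cv2.imwrite("pics/a_z.png",np.hstack([z,s]))
E
```

```text
9.6 [0.5019 0.2387 0.2547] [-0.12  0.14  0.37]
a needle 3.036 q 72 spoke mod90 0.8 97 hist [ 0  0  3 36  0  0  0 20  0  0  0 34  0  0  0]
```

View pics/a_z.png

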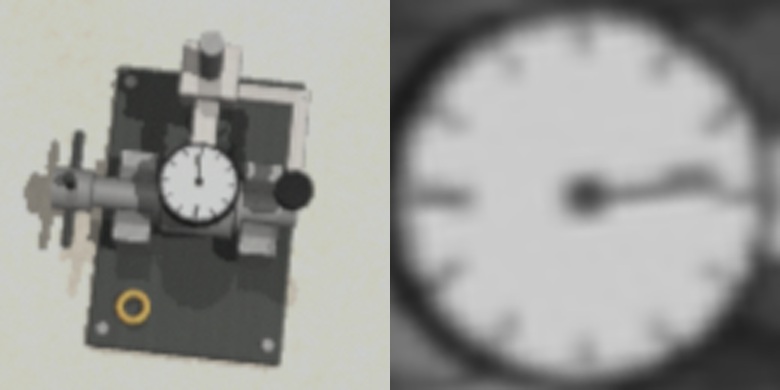

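The dial patch is well centred and the needle reads 3.04. That puts the high side about ±86° from up, with the spokes at about +1° (level and upright). I'll push the +x spoke down about 30° to learn the sign.

```bash
cat >> h.py <<'E'
def xc(a): return np.interp(a,[-32,0,20,40,60],[43,34,25,17,5])/1000
def zt(a,x):
    t=np.radians(a);r=np.linspace(.018,.048,400);e=np.array([.048*np.cos(t)+.0045*np.sin(t),.048*np.sin(t)-.0045*np.cos(t)])
    X=np.r_[r*np.cos(t)-.0045*np.sin(t),e[0]];Z=np.r_[r*np.sin(t)+.0045*np.cos(t),e[1]]
    return Z[(X>x-.011)&(X<x+.011)].max()
def push(side,a0,a1,feed=.04):
    """push the spoke on this side (+1: +x) from elevation a0 down to a1 (deg)"""
    W=[(xc(a),zt(a,xc(a))) for a in np.linspace(a0,a1,max(2,int(abs(a0-a1)/8)+1))]
    p=lambda x,z:w(side*x,.1,z)
    movep(p(W[0][0],.09),DOWN); move_l(p(W[0][0],W[0][1]+.010),.12)
    for x,z in W:
        if move_l(p(x,z),feed,max_force=12): print("force stop");st();break
    st(); x,z=W[-1]
    q=observe()["eef_pos"]; move_l(q+[0,0,.006],.05); move_l(p(x+.006,.09),.15)
def away(): movep(w(-.05,.24,.17),DOWN)
E
python3 - <<'E'
from h import *
push(1,0,-30); away(); st(); look("b")
E
```

```text
12.58 [0.5734 0.0879 0.0718] [1.23 0.59 1.18]
14.43 [0.5016 0.2389 0.2537] [ 0.02 -1.13  0.59]
b needle 4.018 q 82 spoke mod90 -28.7 103 hist [ 0 17  4  0  0  3 31  0  0  6 33  0  0  0  0]
```

The needle rose to 4.02, so the high side is now about 57° short of up and the direction is right. The peak is predicted when the next spoke's elevation is about 4°. I'll push it from 60° to a little short of that and check.

Run:
```python
from h import *
push(1,64,12); away(); st(); look("c",("top","scene"))
```

```text
17.93 [0.5596 0.0898 0.0975] [ 1.12 -0.2  -0.12]
19.57 [0.5014 0.2389 0.2535] [-0.75 -0.33  0.2 ]
c needle 4.991 q 83 spoke mod90 12.4 98 hist [ 0  0  0 38  5  0  0  5 11  0  0  1  0  0  0]
```

The needle reads 4.99 with the spoke at 12.4°. Fitting all three points puts the peak at a spoke angle of about 3°, so I'll do a final small push there.

Run:
```python
from h import *
push(1,13,3,.03); away(); st(); look("d",("top","scene"))
t=cv2.imread("pics/d_top.png")[140:270,270:400];z=cv2.resize(t,(390,390),interpolation=cv2.INTER_CUBIC)
cv2.imwrite("pics/d_z.png",np.hstack([z,cv2.resize(cv2.imread("pics/d_dial.png"),(390,390))]))
```

```text
22.03 [0.5638 0.0893 0.0916] [ 0.09  0.61 -0.3 ]
23.73 [0.5015 0.2389 0.2535] [ 0.85  0.11 -0.58]
d needle 4.991 q 84 spoke mod90 3.1 101 hist [ 0  0  1 40  1  0  0 18  0  0  0 26  0  0  0]
```

View pics/d_z.png

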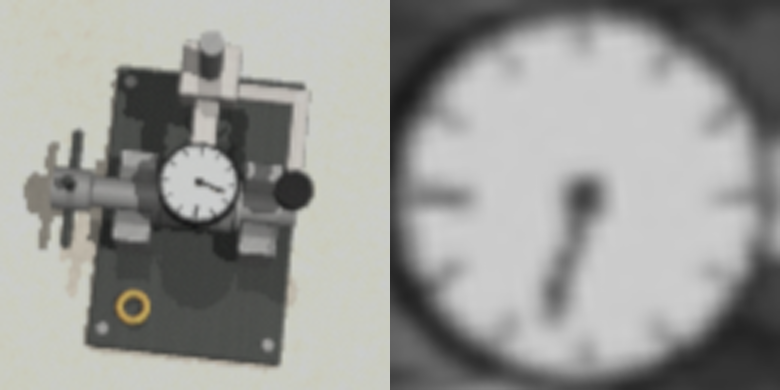

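The readings at 12.4° and 3.1° are equal, so the peak could lie anywhere from 3° to 8°, since the cosine is flat there. I'll go about 33° past it to measure on the steep far side, then come back from the -x side.

Run:
```python
from h import *
push(1,4,-31); away(); st(); look("e1");look("e2");look("e3")
a=[needle(cv2.imread(f"pics/e{i}_top.png")[:,:,::-1].copy())[0] for i in(1,2,3)]
L=np.vstack([spokes(np.load(f"pics/e{i}_top.npy")) for i in(1,2,3)]);se=np.degrees(np.angle(np.exp(4j*np.arctan2(L[:,2],L[:,0])).mean())/4)
from scipy.optimize import least_squares
S=np.radians([90.8,61.3,12.4,3.1,se]);Y=np.array([3.036,4.018,4.991,4.991,np.mean(a)])
for nm,f,x0 in(("amp fixed",lambda x:x[0]+2.094*np.cos(S-x[1])-Y,[2.9,0]),("free",lambda x:x[0]+x[2]*np.cos(S-x[1])-Y,[2.9,0,2.1])):
    r=least_squares(f,x0);print(nm,r.x,np.degrees(r.x[1]),r.fun.round(3))
```

```text
26.93 [0.5735 0.0878 0.0707] [1.33 0.67 0.37]
28.78 [0.5016 0.2389 0.2537] [-0.47 -0.63 -0.44]
e1 needle 4.473 q 76 spoke mod90 -30.4 100 hist [ 0 15  2  0  0  5 30  0  0  6 31  0  0  0  0]
e2 needle 4.473 q 77 spoke mod90 -30.6 99 hist [ 0 15  2  0  0  7 30  0  0  6 29  0  0  0  0]
e3 needle 4.473 q 76 spoke mod90 -30.1 101 hist [ 0 12  4  0  0  7 31  0  0  7 29  0  0  0  0]
amp fixed [2.85194333 0.10827813] 6.20388000829313 [ 0.013  0.032 -0.057 -0.048  0.06 ]
free [2.73058941 0.13755069 2.24606357] 7.8810742362432595 [-0.029  0.051 -0.021 -0.022  0.021]
```

The fit residuals are about 0.05 rad, which suggests a small bias in the needle reader (pivot offset). I'll reprocess the saved pictures with a line fit that doesn't assume the pivot.

```bash
cat >> h.py <<'E'
def needle2(r):
    g=np.linspace(-.030,.030,N);gx,gy=np.meshgrid(g,-g);R=np.hypot(gx,gy)
    D=np.clip(np.median(r[R<.02])-r-25,0,None)
    m=R<.0195; k,l,s,c=cv2.connectedComponentsWithStats(((D>0)&m).astype(np.uint8))
    m=l==1+s[1:,4].argmax(); W=D[m]; x,y=gx[m],gy[m]
    cx,cy=np.average(x,weights=W),np.average(y,weights=W)
    e,v=np.linalg.eigh(np.cov(np.c_[x,y].T,aweights=W)); d=v[:,1]*np.sign(v[:,1]@[cx,cy])
    h=R<.004; piv=[np.average(gx[h],weights=D[h]+1e-9),np.average(gy[h],weights=D[h]+1e-9)]
    return np.arctan2(d[1],-d[0])%(2*np.pi),np.array(piv)*1000,abs(d[1]*cx-d[0]*cy)*1000
E
python3 - <<'E'
from h import *
from scipy.optimize import least_squares
Y=[];S=[]
for t in("a","b","c","d","e1"):
    a,_,r=needle(cv2.imread(f"pics/{t}_top.png")[:,:,::-1].copy()); b,p,o=needle2(r)
    L=spokes(np.load(f"pics/{t}_top.npy"));ph=np.arctan2(L[:,2],L[:,0])
    s=np.degrees(np.angle(np.exp(4j*ph).mean())/4)+(90 if t in"ab" else 0);S.append(s);Y.append(b)
    print(t,round(s,1),round(a,3),round(b,3),"pivot",p.round(2),"line offset",round(o,2))
S=np.radians(S);Y=np.array(Y)
for nm,f,x0 in(("amp fixed",lambda x:x[0]+2.094*np.cos(S-x[1])-Y,[2.9,0]),("free",lambda x:x[0]+x[2]*np.cos(S-x[1])-Y,[2.9,0,2.1])):
    r=least_squares(f,x0);print(nm,r.x,np.degrees(r.x[1]),r.fun.round(3))
E
```

```text
a 90.8 3.036 3.0 pivot [ 0.29 -0.12] line offset 0.26
b 61.3 4.018 4.016 pivot [ 0.08 -0.28] line offset 0.11
c 12.4 4.991 4.994 pivot [-0.14 -0.45] line offset 0.04
d 3.1 4.991 4.994 pivot [-0.12 -0.45] line offset 0.06
e1 -30.4 4.473 4.467 pivot [ 0.08 -0.42] line offset 0.04
amp fixed [2.84814538 0.10115929] 5.796000374516797 [ 0.032  0.017 -0.065 -0.054  0.07 ]
free [2.68520527 0.14008169 2.29810201] 8.026089701260133 [-0.024  0.042 -0.017 -0.019  0.017]
```

Readings c and d agree to 0.001 rad, so their symmetry puts the peak at about 7.7°. The remaining misfit on the steep sides matches the round-tip-on-round-barrel geometry, -(e·sin)²/(2·26 mm). I'll fit with that term, then come back from the -x side to that angle.

Run:
```python
from h import *
from scipy.optimize import least_squares
S=np.radians([90.8,61.3,12.4,3.1,-30.4])
for Y in([3.036,4.018,4.991,4.991,4.473],[3.0,4.016,4.994,4.994,4.467]):
    f=lambda x:x[0]+.5236*(4*np.cos(S-x[1])+np.sqrt(26**2-(4*np.sin(S-x[1]))**2)-26)-np.array(Y)
    r=least_squares(f,[2.9,0]);p=np.degrees(r.x[1]);print(r.x,p,r.fun.round(3))
p=min(max(p,5),9)
push(-1,31,-p); away(); st(); look("f",("top","scene"))
print("needle2",needle2(needle(cv2.imread("pics/f_top.png")[:,:,::-1].copy())[2])[0])
```

```text
[2.90012234 0.14197342] 8.134477674716859 [-0.028  0.034 -0.003 -0.006  0.003]
[2.89546666 0.1360337 ] 7.794156688758595 [-0.009  0.021 -0.012 -0.012  0.013]
31.94 [0.4948 0.0992 0.0856] [ 0.55 -0.32  0.93]
33.6 [0.501  0.2389 0.2531] [-0.32 -1.92 -0.17]
f needle 4.991 q 85 spoke mod90 7.3 100 hist [ 0  0  0 41  2  0  0 13  4  0  0 16  0  0  0]
needle2 4.991940514724696
```

The fit puts the peak at 7.8–8.1°. The spoke is now at 7.3° and the needle reads 4.99. One last look before handing in.

Run:
```python
from h import *
for t in("a","f"):
    d=np.load(f"pics/{t}_top.npy")
    for nm,l in dict(dial=(.01,.01,.076),pad=(0,-.07,.088),journal=(0,.075,.097)).items():
        u,v=np.round(proj("top",w(*l))).astype(int);print(t,nm,((pt("top",u,v,np.median(d[v-2:v+3,u-2:u+3]))-V)@Rv*1000).round(1))
a=cv2.imread("pics/f_scene.png")[150:280,250:380];b=cv2.imread("pics/f_top.png")[140:270,270:400]
cv2.imwrite("pics/f_z.png",np.hstack([cv2.resize(x,(390,390),interpolation=cv2.INTER_CUBIC) for x in(a,b)]))
```

```text
a dial [10.8  9.4 76.2]
a pad [  0.6 -71.   88.3]
a journal [ 37.9  88.9 -86. ]
f dial [11.   9.4 75.3]
f pad [  0.8 -71.   87.4]
f journal [ 37.8  88.9 -85.2]
```

View pics/f_z.png

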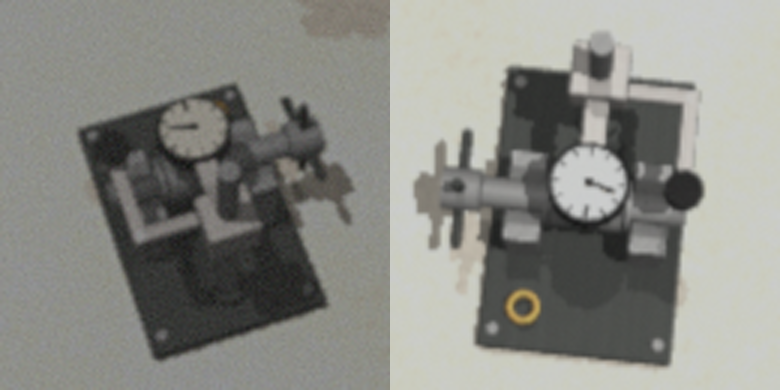

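The carriage is down (dial face about 161 mm, pad about 173 mm above the table), the spindle is seated, the bush hasn't moved, and the robot is clear. Handing in.

```bash
python3 -c "
from h import *
st();job_done()"
```

```text
33.7 [0.5009 0.238  0.2528] [ 0.26 -0.02 -0.24]
the job is handed in; nothing more can be done
```

The indicator is fully down and the spindle is left with its high spot under the plunger. I handed the job in at 33.7 s of the 72 s allowed; it reports no verdict.

- **Indicator:** I pushed the carriage down by its pad. The push stopped at 9.4 N with the tip at 169.2 mm, as expected on the stop. The last depth check gave the dial face at about 160–161 mm and the pad at about 172–173 mm above the table.
- **Runout:** I turned the spindle with light pushes on the cross spokes. That took it up to the high spot, about 38° past it, and back. The needle peaked at about 4.99 rad; I did not turn to the low side, so the full 8 mm runout was not measured directly.
- **Final position:** A fit to five readings put the peak at a spoke angle of 7.8–8.1°. The spoke was left at 7.3°, with the needle at 4.99.
- **A check that disagreed:** A plain cosine fit left errors of about 0.05–0.07 rad. Adding the effect of the round plunger tip on the round barrel cut the largest to 0.02–0.03 rad. Equal readings at 3.1° and 12.4° also put the peak at about 7.7°.
- **Surroundings:** In the last pictures the spindle looked seated and the bush had not moved. I did not look at the wrench or screwdriver again after the first pictures, but the arm did not work near them. My depth check of the spindle journal missed it, so the seating was checked by eye only.

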